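# Close up a row of kiln props and chock it with a wedge

### The arm

A 6-joint arm with a two-finger parallel gripper is mounted at the origin on a cart in front of the work surface, level with it; the furniture and walls round the work are solid. World frame = base frame: x ahead of the robot, y to its left, z up, the work surface at z = 0. Lengths are in m, angles in degrees, forces in N, time in s.
With the tool pointing down it reaches from about 0.3 to 0.75 m from the base axis. Payload 8.5 kg.
Tool frame: the origin (TCP) lies on the centre line of the jaws, within the pads' length; the fingertips stand 11 mm ahead of it and the grasp point (between the pads) lies 8 mm behind it; z points along the fingers, y is the line along which they close (so a half turn about z gives the same grasp; the last joint's range is limited). The gripper opens to 85 mm and grips with 20 to 120 N. Pads are 22 mm wide; open, the fingers measure 114 mm over their backs; the gripper's body (76 mm by 85 mm) begins 54 mm behind the grasp point. The pads swing forward as they close: fully open they stand 13 mm farther back than shut.
Start: joints at [-80.403, 21.807, 74.336, -0, 83.858, -12.336], TCP at [0.205, -0.51, 0.242] pointing down, gripper open.
Joint ranges: [-178.18, 178.18], [-50.72, 133.34], [12.68, 142.11], [-81.47, 261.47], [9.98, 163.14], [-165.26, 165.26]. Speed limits (degrees/s): [136.94, 136.94, 180, 180, 180, 180].

### API

Orientations are given as a 3x3 rotation matrix whose columns are the frame's x, y, z axes.
In Python, from rig import env, viewer, sensors gives the robot as it stands (env), with the cameras (viewer) and the readings (sensors).
- The arm moves only by the shell command python3 nudge.py 'ROWS' [FORCE]. ROWS is a JSON list of rows, 1 to 10 of them, each of 5 numbers: dx, dy, dz in m, then a turn about the tool's z in degrees, then the finger opening in m; each row shifts and turns the commanded pose from where the row before left it, along the tool's axes as they then stand; what a row does not reach is not made up. A row lasts 1/10 s, in which the tool goes at most 0.05 m and 8.59 degrees, less where a joint would pass 70% of its speed; a pose out of reach is approached as far as the arm can. The fingers move at their own pace and stop on an object; FORCE is the grip in N (left out, the last holds). Time passes only in rows, so rows that do not move let the fingers close. It prints the time, the measured TCP pose, the force, the opening and the grip force at its end.
- sensors.observe(): the state, without advancing time (a new reading comes with each control period).
- viewer.get_image(name): name is "scene" or "top"; returns a dict with "pixels" (420x560x3 uint8, red, green, blue), "K" (3x3 intrinsics, pixels), "extrinsics" (4x4, takes a point from world to camera coordinates). Camera axes: x right, y down, z forward; pixel columns grow to the right and rows downward; lengths in m; the calibration is good to about 2 mm. A picture is of the moment at which its call begins. There is no depth.
- env.close_job(): hands the job in; it is judged then, once.
The state is a dict: "time_s": time; "q": joint angles; "qvel": joint speeds; "joint_efforts": joint torques, N m; "position": TCP position; "tool_rot": TCP orientation; "ft_force": force on the tool from outside, world axes, zero at the start; "wrist_torque": the same for the moment, N m; "grip_width": finger opening in m; "gripper_force": force on a finger pad.
Only numpy, scipy, OpenCV 4.12 (cv2) and the standard library are available. Lean on these libraries where they do the work, as an engineer would, in place of code of your own. Each camera call takes 0.05 s, during which the arm holds its last target. There are 200 camera calls.

### The job

Lay the third kiln prop on the ware board beside the two already there, in the middle of the board's width, and roll all three up touching, tight against the end stop, flat on the board and square to it. Chock the open end of the row so that it cannot roll apart: the hardwood wedge lies tipped up on its back, so turn it down on to its broad base in the hand, without letting it topple or drop, and slide its thin edge squarely under the middle of the last prop until it touches. Leave the tumbler and the clear cup where they stand.

Things in the scene. Friction and masses are not known exactly. Their poses are not given: they have to be found in the camera images.
- ware_board: Plywood ware board, fixed on the table, 190 mm (its x) by 360 mm (its y), 18 mm thick. Origin: centre of its underside, z up, so its surface is at z = 18 mm. A wooden stop, 30 mm high above the board, is screwed across its +y end; the props lie against it, axes along the board's x. The rest, towards -y, is free.
- stop_face (a point): Foot of the stop's inner face, middle of its length, on the board's surface: board frame x = 0, y = +155 mm, z = 18 mm; axes as the board's. The face is upright, looks to the board's -y and runs along its x.
- prop_a: Kiln prop next to the stop: buff fired-clay tube, outside diameter 44 mm, length 110 mm, about 0.25 kg, lying on the board, axis roughly along the board's x. Origin: middle of its axis; x along its axis (y and z turn as it rolls). It starts a few millimetres off the stop and rolls freely.
- prop_b: Second kiln prop in the row, the same as prop_a, lying on the board on the -y side of prop_a, some millimetres from it.
- prop_c: Third kiln prop, the same as prop_a, lying on its side on the table to the robot's right; pushed at mid-height it rolls easily. It becomes the last of the row, on the -y side of prop_b.
- wedge: Dark hardwood wedge, 0.08 kg, 50 mm wide between two flat parallel ends (its y; grip these). Base 57 mm long, back face 41 mm high, square to the base. Origin: on the base's underside, midway across, 30 mm from the back; x to the thin edge, z up when it sits on its base. It starts on the table tipped up on its back: x straight up, the base (-z) upright and facing the robot's left within 0.7 rad.
- wedge_edge (a point): Middle of the wedge's thin edge, which is blunt, 2 mm high: x = +27 mm, z = 0 in the wedge's frame. The slope rises at 36 degrees from here to the back. With the wedge flat on the board and its slope just touching a prop, the prop's axis is 10 mm beyond this point (x = +37 mm in the wedge's frame).
- tumbler: Bystander: unglazed bisque tumbler standing behind the board, 76 mm across, 82 mm high; origin at the centre of its foot.
- measuring_cup: Bystander: clear plastic cup beyond the board to the right, 75 mm across, 81 mm high; origin at the centre of its foot.

How it is judged (in metres and radians):
At the end, for the whole second after the job is handed in: Props in a row on the board against the stop: joints within 2 mm, flat within 2 mm, square within 4 deg, middles within 35 mm of the centre line; wedge flat on its base, slope within 3 mm of the last prop, square within 7 deg, within 30 mm of its middle; all released and at rest (y of prop_a in the frame of ware_board between 0.131 and 0.135 m and z of prop_a in the frame of ware_board between 0.038 and 0.042 m and x of prop_a in the frame of ware_board between -0.035 and 0.035 m and angle between the x axis of each of prop_a, prop_b, prop_c and the x axis of ware_board, either way round below 0.07 rad and linear speed of each of prop_a, prop_b, prop_c, wedge below 0.01 m/s and y of prop_b in the frame of ware_board between 0.085 and 0.091 m and z of prop_b in the frame of ware_board between 0.038 and 0.042 m and x of prop_b in the frame of ware_board between -0.035 and 0.035 m and y of prop_c in the frame of ware_board between 0.039 and 0.047 m and z of prop_c in the frame of ware_board between 0.038 and 0.042 m and x of prop_c in the frame of ware_board between -0.035 and 0.035 m and angle between wedge's own z axis and vertical below 0.05 rad and z of wedge in the frame of ware_board between 0.016 and 0.02 m and angle between the x axis of wedge and the y axis of ware_board, either way round below 0.12 rad and x of prop_c in the frame of wedge between 0.03 and 0.0402 m and x of wedge in the frame of prop_c between -0.03 and 0.03 m and contact force between each of wedge, prop_c and the fingers below 0.2 N); the robot touches nothing.
It fails at once if the wedge topples or drops: it is tilted and turning over with no finger holding it (angle between wedge's own z axis and vertical between 0.3 and 1.25 rad and contact force between wedge and the fingers below 0.3 N).
It fails at once if the tumbler is disturbed (moved more than 20 mm) (distance of tumbler from where it was at the start of the episode above 0.02 m).
It fails at once if the clear cup is disturbed (moved more than 20 mm) (distance of measuring_cup from where it was at the start of the episode above 0.02 m).
It also fails if it takes over 72 s, if anything falls off the work surface, if the arm or the gripper's body presses on something with over 40 N, if the wrist force passes 120 N, or if a joint passes its speed limit or range.

## Working session

There is one attempt and no reset: what is moved stays moved. The work goes in short steps, Python scripts to look and compute and a shell command to move; the robot and the scene stay as the last step left them, time stands still between calls to the robot, and variables do not carry over. Pictures are saved under pics/ and viewed, at most 10 in all, crops included, and the job is handed in when it is done.

```bash
ls; mkdir -p pics
python3 - <<'E'
from rig import env, viewer, sensors
import cv2,numpy as np
for n in ("scene","top"):
    d=viewer.get_image(n); cv2.imwrite(f"pics/{n}0.png",d["pixels"][:,:,::-1]); print(n,np.round(d["K"],2).tolist(),np.round(d["extrinsics"],4).tolist())
o=sensors.observe(); print(o["time_s"],o["position"],o["tool_rot"],o["grip_width"])
E
```

```text
nudge.py
pics
rig.py
scene [[448.72, 0.0, 274.04], [0.0, 448.72, 209.1], [0.0, 0.0, 1.0]] [[-0.5152, -0.8569, 0.019, 0.2948], [-0.3998, 0.2206, -0.8897, 0.3012], [0.7581, -0.466, -0.4562, 0.8078], [0.0, 0.0, 0.0, 1.0]]
top [[384.84, 0.0, 273.91], [0.0, 384.84, 209.85], [0.0, 0.0, 1.0]] [[0.022, -0.9994, 0.0284, -0.036], [-0.9971, -0.024, -0.0722, 0.603], [0.0728, -0.0267, -0.997, 0.9063], [0.0, 0.0, 0.0, 1.0]]
0.1 [ 0.20540563 -0.50995684  0.24178597] [[ 9.27621334e-01  3.73521914e-01 -2.03609197e-04]
 [ 3.73521868e-01 -9.27620546e-01  1.23939491e-03]
 [ 2.74069083e-04 -1.22574165e-03 -9.99999211e-01]] 0.08510834480358596
```

Run:
```python
import cv2
a=cv2.imread("pics/top0.png"); 
cv2.imwrite("pics/t1.png",cv2.resize(a,(800,600),interpolation=cv2.INTER_CUBIC))
a=cv2.imread("pics/scene0.png"); cv2.imwrite("pics/s1.png",cv2.resize(a,(800,600),interpolation=cv2.INTER_CUBIC))
```

```text
(no output)
```

View pics/t1.png

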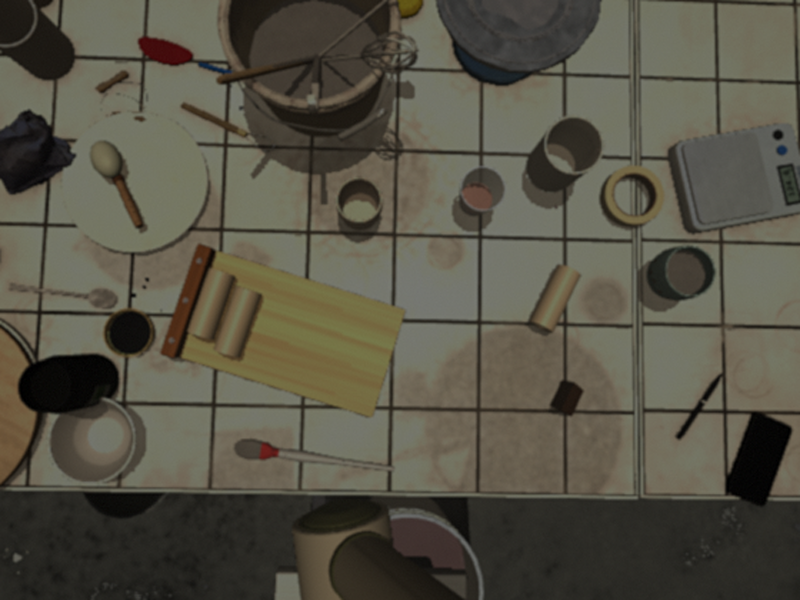

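View pics/s1.png

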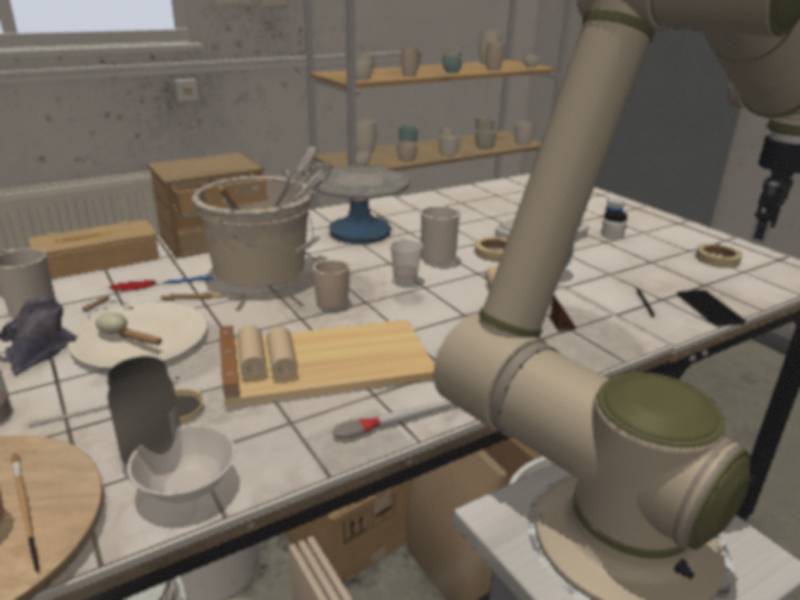

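The top view (800x600) shows the board from about (165,245) to (405,415) with the stop at its left end. Props a and b are near (212,302) and (238,322), prop_c is at (555,298), the wedge at (567,397), the tumbler at (360,203) and the cup at (480,190). I'll enlarge two areas to measure them.

Run:
```python
import cv2,numpy as np
a=cv2.imread("pics/top0.png"); a=np.clip(a.astype(float)*1.8,0,255).astype(np.uint8)
c=cv2.resize(a[165:295,108:288],None,fx=4.4,fy=4.4,interpolation=cv2.INTER_CUBIC)
cv2.imwrite("pics/t2.png",c)
c=cv2.resize(a[180:295,365:415],None,fx=5,fy=5,interpolation=cv2.INTER_CUBIC)
s=cv2.imread("pics/scene0.png")[170:240,330:420]
s=cv2.resize(np.clip(s*1.3,0,255).astype(np.uint8),None,fx=5,fy=5,interpolation=cv2.INTER_CUBIC)
o=np.zeros((575,700,3),np.uint8); o[:,:250]=c; o[:350,250:]=s
cv2.imwrite("pics/t3.png",o)
```

```text
(no output)
```

View pics/t2.png

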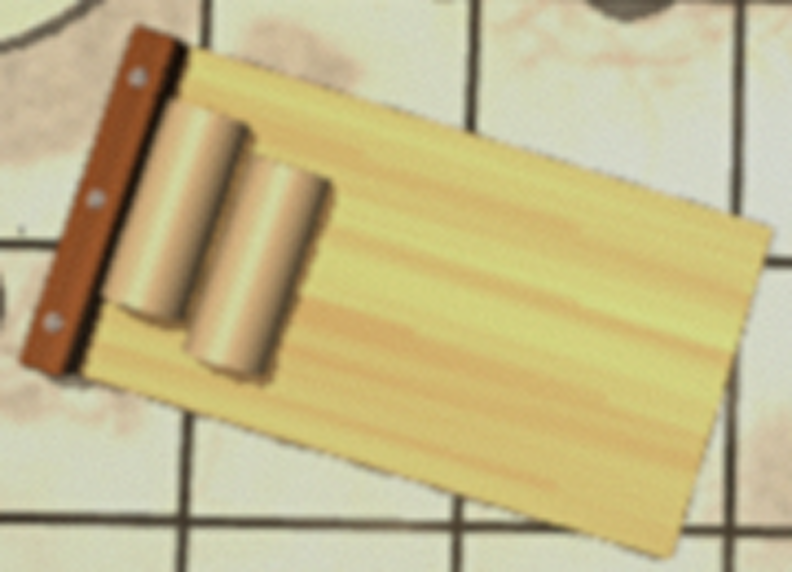

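View pics/t3.png

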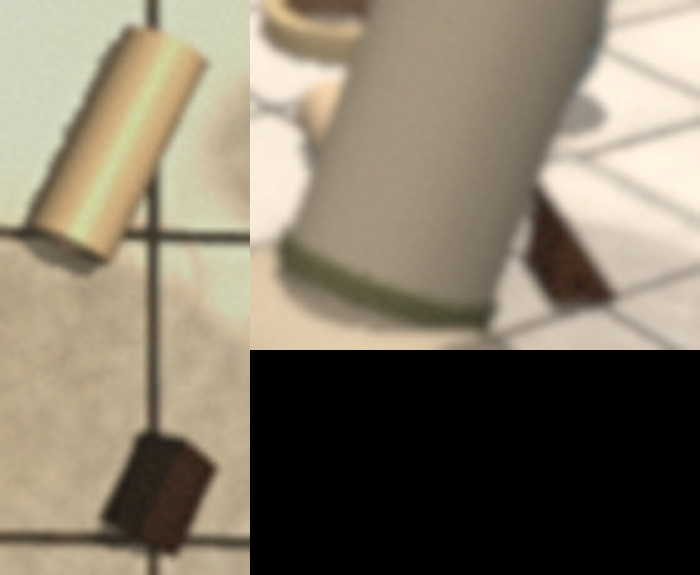

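Readings:
- **Board (t2):** -y end corners at (774,229) and (670,558). The foot of the stop is at (190,48) and (85,374).
- **Prop_c (t3):** corners (135,28), (208,65), (105,262) and (32,222).
- **Wedge (t3):** base foot line (150,432)-(105,520), thin edge on top about (188,441)-(150,545), back foot (215,468)-(175,552).

Now I'll turn these into positions.

```bash
cat > h.py <<'E'
from rig import env, viewer, sensors
import numpy as np, cv2, json
def cam(n="top"):
    d=viewer.get_image(n); return d["pixels"][:,:,::-1],np.array(d["K"]),np.array(d["extrinsics"])
K=np.array([[384.84,0,273.91],[0,384.84,209.85],[0,0,1]])
def ray(uv,z,K,E):
    R,t=E[:3,:3],E[:3,3]; c=-R.T@t; d=R.T@np.linalg.inv(K)@[uv[0],uv[1],1]; return (c+d*(z-c[2])/d[2])[:2]
def state():
    o=sensors.observe(); return o
E
python3 - <<'E'
from h import *
from scipy.optimize import least_squares
im,K,E=cam()
t2=lambda p:(108+(p[0]+.5)/4.4-.5,165+(p[1]+.5)/4.4-.5)
t3=lambda p:(365+(p[0]+.5)/5-.5,180+(p[1]+.5)/5-.5)
P=[ray(t2(p),.018,K,E) for p in [(774,229),(670,558),(190,48),(85,374)]]
Q=np.array([[95,-180],[-95,-180],[95,155],[-95,155]])/1e3
f=lambda v:(np.array([v[:2]+[np.cos(v[2])*q[0]-np.sin(v[2])*q[1],np.sin(v[2])*q[0]+np.cos(v[2])*q[1]] for q in Q])-P).ravel()
s=least_squares(f,[.5,.1,0]); v=s.x; print("board",v,np.degrees(v[2]),np.round(s.fun*1e3,1))
json.dump(list(v),open("board.json","w"))
R=np.array([[np.cos(v[2]),-np.sin(v[2])],[np.sin(v[2]),np.cos(v[2])]])
def rep(n,pts,z):
    w=np.array([ray(p,z,K,E) for p in pts]); print(n,"world",np.round(w*1e3,1).tolist(),"mean",np.round(w.mean(0)*1e3,1),"board",np.round((w.mean(0)-v[:2])@R*1e3,1)); return w
rep("a",[t2(p) for p in [(180,98),(250,125),(178,325),(104,297)]],.040)
rep("b",[t2(p) for p in [(255,152),(332,182),(265,380),(185,347)]],.040)
w=rep("c",[t3(p) for p in [(135,28),(208,65),(105,262),(32,222)]],.022)
d=w[0]+w[1]-w[2]-w[3];print("c axis deg",np.degrees(np.arctan2(d[1],d[0])),np.linalg.norm(d)/2,np.linalg.norm(w[0]-w[1]))
for n,p,z in [("base",[(150,432),(105,520)],0),("edge",[(188,441),(150,545)],.057),("back",[(215,468),(175,552)],0)]:
    w=rep(n,[t3(q) for q in p],z); d=w[0]-w[1]; print(np.degrees(np.arctan2(d[1],d[0])),np.linalg.norm(d))
E
```

```text
board [ 0.54764115  0.15302266 -0.27860824] -15.963076091945272 [ 1.5 -0.3 -1.3 -0.9  1.6 -1.4 -1.7  2.5]
a world [[649.5, 274.9], [635.9, 237.1], [528.4, 270.5], [542.3, 310.0]] mean [589.  273.1] board [  6.7 126.9]
b world [[621.4, 233.9], [606.4, 192.3], [500.3, 223.5], [516.8, 266.3]] mean [561.2 229. ] board [-7.8 76.8]
c world [[671.1, -308.7], [653.8, -344.8], [556.4, -294.0], [575.0, -258.3]] mean [ 614.1 -301.5] board [ 188.8 -418.7]
c axis deg -27.597752238519284 0.10916041501516754 0.039960675224750414
base world [[473.6, -323.5], [430.2, -301.2]] mean [ 451.9 -312.4] board [  36.  -473.8]
-27.270012878602024 0.04878699683030479
edge world [[473.6, -321.7], [425.6, -303.9]] mean [ 449.6 -312.8] board [  33.8 -474.8]
-20.375832345027177 0.05120055434597007
back world [[456.6, -355.9], [415.3, -335.9]] mean [ 436.  -345.9] board [  29.9 -510.4]
-25.830392775810477 0.045877839515096025
```

```bash
cat >> h.py <<'E'
BV=json.load(open("board.json")); c_,s_=np.cos(BV[2]),np.sin(BV[2]); BR=np.array([[c_,-s_],[s_,c_]])
def b2w(x,y): return np.array(BV[:2])+BR@[x,y]
def plan(xy,z,yaw=None):
    "delta in tool axes (after the turn) to reach world xy,z with tool y at yaw deg"
    o=sensors.observe(); T=np.array(o["tool_rot"]); p=np.array(o["position"]); cur=np.degrees(np.arctan2(T[1,1],T[0,1]))
    if yaw is None: yaw=cur
    turn=-((yaw-cur+180)%360-180); a=np.radians(yaw)
    d=np.array(xy)-p[:2]; y=np.array([np.cos(a),np.sin(a)]); x=np.array([-y[1],y[0]])
    print("t",round(o["time_s"],2),"turn",round(turn,2),"dx %.4f dy %.4f dz %.4f"%(d@x,d@y,p[2]-z),"q6",round(o["q"][5],1))
E
python3 -c "
from h import *
plan([.614,-.3015],.016,-117.6)"
python3 nudge.py '[[0,0,0,8.25,0.085],[0,0,0,8.25,0.085],[0,0,0,8.25,0.085],[0,0,0,8.25,0.085],[0,0,0,8.25,0.085],[0,0,0,8.25,0.085]]'
python3 -c "
from h import *
plan([.614,-.3015],.016,-117.6)"
```

```text
t 0.15 turn 49.53 dx 0.2655 dy -0.3741 dz 0.2259 q6 -12.3
time_s: 0.75
position: [0.2054, -0.51, 0.242]
tool_rot: [[0.884, -0.468, -0.0], [-0.468, -0.884, 0.001], [-0.0, -0.001, -1.0]]
ft_force: [-0.8, 0.2, 0.5]
grip_width: 0.0852
gripper_force: 0.0
t 0.75 turn -0.31 dx 0.2655 dy -0.3741 dz 0.2260 q6 37.5
```

```bash
python3 nudge.py '[[0.0266,-0.0374,0.01,0,0.085],[0.0266,-0.0374,0.01,0,0.085],[0.0266,-0.0374,0.01,0,0.085],[0.0266,-0.0374,0.01,0,0.085],[0.0266,-0.0374,0.01,0,0.085],[0.0266,-0.0374,0.01,0,0.085],[0.0266,-0.0374,0.01,0,0.085],[0.0266,-0.0374,0.01,0,0.085],[0.0266,-0.0374,0.01,0,0.085],[0.0266,-0.0374,0.01,0,0.085]]' 40
python3 -c "
from h import *
plan([.614,-.3015],.016,-117.6)"
```

```text
time_s: 1.75
position: [0.6158, -0.3005, 0.1416]
tool_rot: [[0.887, -0.463, -0.0], [-0.463, -0.887, 0.0], [-0.001, -0.0, -1.0]]
ft_force: [0.4, -1.1, -0.2]
grip_width: 0.0852
gripper_force: 0.0
t 1.75 turn 0.04 dx -0.0011 dy 0.0017 dz 0.1256 q6 81.7
```

```bash
python3 nudge.py '[[-0.001,0.0017,0.035,0,0.085],[0,0,0.035,0,0.085],[0,0,0.03,0,0.085],[0,0,0.0256,0,0.085],[0,0,0,0,0.04],[0,0,0,0,0.04],[0,0,0,0,0.04],[0,0,0,0,0.04],[0,0,0,0,0.04]]' 40
python3 -c "
from h import *
plan(b2w(0,0.0),.15,-105.96)"
```

```text
time_s: 2.65
position: [0.6135, -0.3033, 0.0188]
tool_rot: [[0.886, -0.463, 0.003], [-0.463, -0.886, -0.002], [0.004, 0.0, -1.0]]
ft_force: [0.2, 0.9, 6.8]
grip_width: 0.0429
gripper_force: 41.1
t 2.65 turn -11.61 dx -0.1888 dy -0.4206 dz -0.1312 q6 81.4
```

```bash
python3 nudge.py '[[0,0,-0.031,0,0.03],[0,0,-0.05,-5.8,0.03],[0,0,-0.05,-5.8,0.03]]' 40
python3 nudge.py '[[-0.0189,-0.042,0,0,0.03],[-0.0189,-0.042,0,0,0.03],[-0.0189,-0.042,0,0,0.03],[-0.0189,-0.042,0,0,0.03],[-0.0189,-0.042,0,0,0.03],[-0.0189,-0.042,0,0,0.03],[-0.0189,-0.042,0,0,0.03],[-0.0189,-0.042,0,0,0.03],[-0.0189,-0.042,0,0,0.03],[-0.0189,-0.042,0,0,0.03]]' 40
python3 - <<'E'
from h import *
plan(b2w(0,-.005),.037,-105.96)
im,K,E=cam(); cv2.imwrite("pics/t4.png",cv2.resize(np.clip(im*1.6,0,255).astype(np.uint8)[120:320,90:340],None,fx=3,fy=3,interpolation=cv2.INTER_CUBIC))
E
```

```text
time_s: 2.95
position: [0.6121, -0.3025, 0.149]
tool_rot: [[0.962, -0.271, -0.002], [-0.271, -0.962, 0.001], [-0.002, -0.001, -1.0]]
ft_force: [1.5, -0.2, -2.4]
grip_width: 0.0428
gripper_force: 41.3
time_s: 3.95
position: [0.5458, 0.1547, 0.1481]
tool_rot: [[0.961, -0.275, 0.0], [-0.275, -0.961, -0.0], [0.0, 0.0, -1.0]]
ft_force: [0.7, -0.2, -2.4]
grip_width: 0.0428
gripper_force: 41.5
t 3.95 turn -0.01 dx 0.0023 dy 0.0061 dz 0.1111 q6 109.9
```

View pics/t4.png

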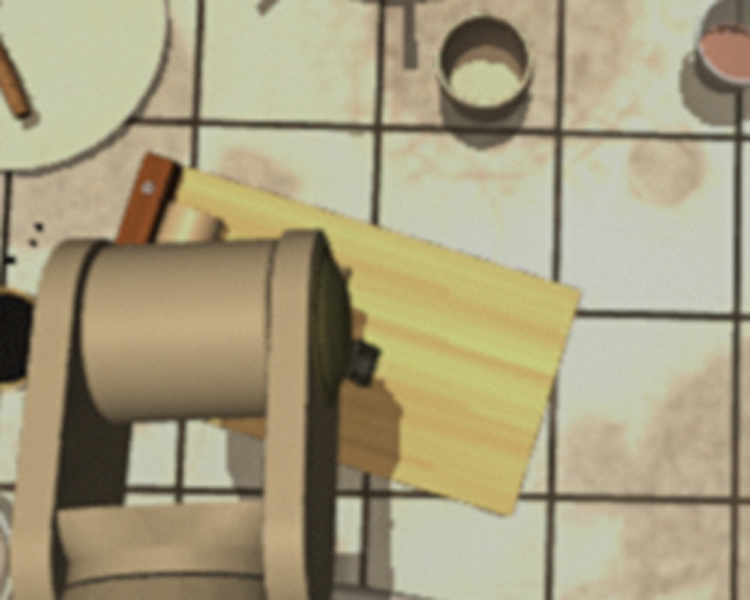

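The arm hides the board here (gripper pad at about (360,360)). The path is clear, so I'll set the prop down.

```bash
python3 nudge.py '[[0.0023,0.006,0.03,0,0.03],[0,0,0.03,0,0.03],[0,0,0.025,0,0.03],[0,0,0.015,0,0.03],[0,0,0.005,0,0.03],[0,0,0.003,0,0.03],[0,0,0,0,0.03]]' 40
```

```text
time_s: 4.7
position: [0.5473, 0.1466, 0.0403]
tool_rot: [[0.961, -0.275, 0.001], [-0.275, -0.961, 0.0], [0.001, -0.0, -1.0]]
ft_force: [-0.1, -0.3, -2.0]
grip_width: 0.0427
gripper_force: 41.6
```

```bash
python3 nudge.py '[[0,0,0.001,0,0.03],[0,0,0.001,0,0.03]]' 40
python3 nudge.py '[[0,0,0.001,0,0.03],[0,0,0,0,0.03]]' 40
```

```text
time_s: 4.9
position: [0.5474, 0.1466, 0.0384]
tool_rot: [[0.961, -0.275, 0.001], [-0.275, -0.961, 0.0], [0.001, -0.0, -1.0]]
ft_force: [-0.5, 0.5, -1.9]
grip_width: 0.0427
gripper_force: 41.6
time_s: 5.1
position: [0.5471, 0.1466, 0.0369]
tool_rot: [[0.961, -0.275, 0.0], [-0.275, -0.961, 0.0], [0.0, -0.0, -1.0]]
ft_force: [0.5, -0.3, -1.9]
grip_width: 0.0429
gripper_force: 41.6
```

```bash
python3 nudge.py '[[0,0,0.001,0,0.03],[0,0,0,0,0.03]]' 40|grep -E "pos|ft"
python3 nudge.py '[[0,0,0.001,0,0.03],[0,0,0,0,0.03]]' 40|grep -E "pos|ft"
```

```text
position: [0.5471, 0.1466, 0.0368]
ft_force: [-3.1, -0.7, 7.4]
position: [0.5472, 0.1466, 0.0367]
ft_force: [-5.5, -0.2, 16.3]
```

```bash
python3 nudge.py '[[0,0,-0.001,0,0.03],[0,0,0,0,0.055],[0,0,0,0,0.065],[0,0,0,0,0.075],[0,0,0,0,0.075],[0,0,-0.03,0,0.075],[0,0,-0.045,0,0.085],[0,0,-0.03,-8.5,0.085],[0,0,0,-8.5,0.085],[0,0,0,-8.5,0.085]]'
python3 nudge.py '[[0,0,0,-8.5,0.085],[0,0,0,-8.5,0.085],[0,0,0,-8.5,0.085],[0,0,0,-8.5,0.085],[0,0,0,-8.5,0.085],[0,0,0,-8.5,0.085],[0,0,0,-8.5,0.085],[0,0,0,-5,0.085]]'|grep pos
python3 - <<'E'
from h import *
plan(b2w(0,-.065),.038,-15.96)
im,K,E=cam("scene"); cv2.imwrite("pics/s2.png",cv2.resize(im[190:320,130:330],None,fx=4,fy=4,interpolation=cv2.INTER_CUBIC))
E
```

```text
time_s: 6.5
position: [0.5473, 0.1466, 0.1418]
tool_rot: [[0.985, 0.172, 0.002], [0.172, -0.985, 0.0], [0.002, 0.0, -1.0]]
ft_force: [0.2, 1.5, -1.0]
grip_width: 0.0853
gripper_force: 0.0
position: [0.547, 0.1466, 0.1406]
t 7.3 turn 0.3 dx -0.0586 dy -0.0012 dz 0.1026 q6 18.7
```

View pics/s2.png

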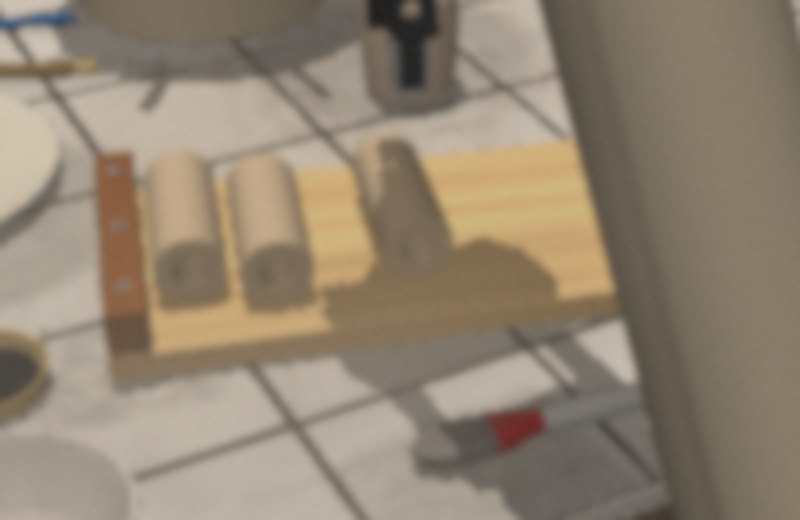

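Prop_c lies on the board with its ends at about (383,152) and (412,250). It is slightly skewed, with b at (268,230) and a at (187,230). I'll compute the offset.

Run:
```python
from h import *
im,K,E=cam("scene")
for n,p in dict(c0=(383,152),c1=(410,252),b0=(262,172),b1=(276,272),a0=(182,167),a1=(190,270)).items():
    w=ray((130+p[0]/4,190+p[1]/4),.040,K,E); print(n,np.round((w-np.array(BV[:2]))@BR*1e3,1))
```

```text
c0 [66.4 -7. ]
c1 [-58.1  -2.4]
b0 [58.2 73.7]
b1 [-61.3  78.5]
a0 [ 76.5 123.4]
a1 [-47.4 127.5]
```

```bash
python3 nudge.py '[[-0.03,0,0,0.3,0.07],[-0.0286,-0.0012,0,0,0.07],[0,0,0.04,0,0.07],[0,0,0.035,0,0.07],[0,0,0.0296,0,0.07],[0,0,0,0,0.07]]'|grep -E "pos|ft|width"
python3 nudge.py '[[0.01,0,0,0,0.07],[0.008,0,0,0,0.07],[0.006,0,0,0,0.07],[0.006,0,0,0,0.07],[0.006,0,0,0,0.07],[0.006,0,0,0,0.07],[0.006,0,0,0,0.07],[0.006,0,0,0,0.07]]'|grep -E "pos|ft|width"
```

```text
position: [0.5277, 0.0906, 0.0331]
ft_force: [0.5, 0.8, -0.4]
grip_width: 0.0701
position: [0.5449, 0.143, 0.0361]
ft_force: [-0.6, 0.6, -0.0]
grip_width: 0.07
```

```bash
python3 nudge.py '[[0.004,0,0,0,0.07],[0.003,0,0,0,0.07],[0.003,0,0,0,0.07]]'|grep -E "pos|ft"
python3 nudge.py '[[0.003,0,0,0,0.07],[0.002,0,0,0,0.07],[0,0,0,0,0.07]]'|grep -E "pos|ft"
python3 - <<'E'
from h import *
plan(b2w(0,0),.038,-15.96)
im,K,E=cam("scene"); cv2.imwrite("pics/s3.png",cv2.resize(im[190:320,130:330],None,fx=4,fy=4,interpolation=cv2.INTER_CUBIC))
E
```

```text
position: [0.5476, 0.1523, 0.036]
ft_force: [0.6, 0.2, 0.4]
position: [0.549, 0.1571, 0.0361]
ft_force: [0.3, 0.3, -0.1]
t 9.4 turn -0.3 dx -0.0043 dy -0.0002 dz -0.0019 q6 20.3
```

View pics/s3.png

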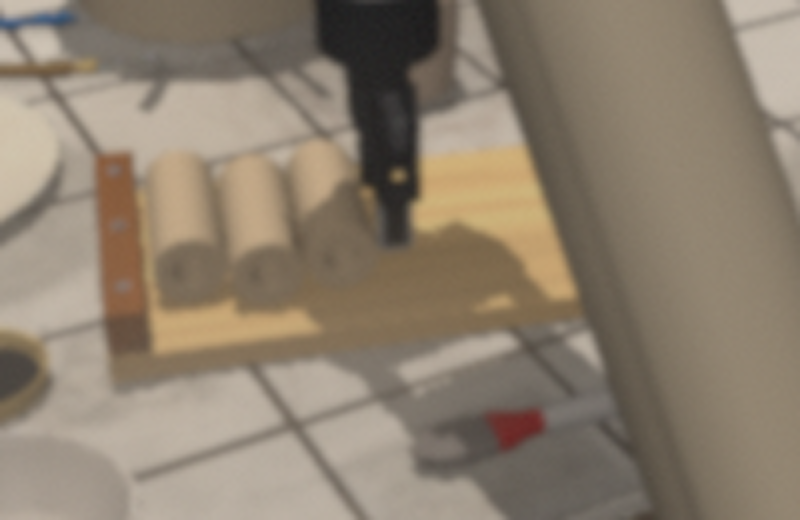

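The row is closing up evenly: a at (185,230), b at (258,235) and c at (330,215), with the fingers behind c at (395,230).

```bash
for i in 1; do :; done; python3 nudge.py '[[0.003,0,0,0,0.07],[0.002,0,0,0,0.07],[0,0,0,0,0.07]]'|grep -E "pos|ft"
python3 nudge.py '[[0.002,0,0,0,0.07],[0.002,0,0,0,0.07],[0,0,0,0,0.07]]'|grep -E "pos|ft"
python3 nudge.py '[[0.002,0,0,0,0.07],[0,0,0,0,0.07]]'|grep -E "pos|ft"
```

```text
position: [0.5504, 0.162, 0.0361]
ft_force: [0.5, 0.4, -1.3]
position: [0.5512, 0.1646, 0.036]
ft_force: [-1.0, -7.8, 0.8]
position: [0.5513, 0.1648, 0.036]
ft_force: [-5.8, -17.2, 4.2]
```

```bash
python3 nudge.py '[[0.002,0,0,0,0.07],[0,0,0,0,0.07]]'|grep -E "pos|ft"
python3 nudge.py '[[0.002,0,0,0,0.07],[0,0,0,0,0.07]]'|grep -E "pos|ft"
```

```text
position: [0.5514, 0.165, 0.036]
ft_force: [-7.0, -26.8, 5.9]
position: [0.5514, 0.1651, 0.036]
ft_force: [-10.0, -38.6, 8.6]
```

```bash
python3 nudge.py '[[-0.005,0,0,0,0.07],[-0.005,0,0,0,0.07],[-0.01,0,0,0,0.07],[-0.03,0,-0.02,0,0.07],[0,0,-0.04,0,0.085],[0,0,-0.04,0,0.085]]'|grep -E "pos|ft"
python3 - <<'E'
from h import *
plan([.445,-.3268],.028,-26.3)
E
```

```text
position: [0.5386, 0.1226, 0.137]
ft_force: [0.6, -0.1, 0.3]
t 11.25 turn 9.98 dx -0.4443 dy 0.1152 dz 0.1090 q6 16.8
```

```bash
python3 nudge.py '[[0,0,0,5,0.085],[0,0,0,5,0.085]]'|grep pos
python3 nudge.py '[[-0.0444,0.0115,0,0,0.085],[-0.0444,0.0115,0,0,0.085],[-0.0444,0.0115,0,0,0.085],[-0.0444,0.0115,0,0,0.085],[-0.0444,0.0115,0,0,0.085],[-0.0444,0.0115,0,0,0.085],[-0.0444,0.0115,0,0,0.085],[-0.0444,0.0115,0,0,0.085],[-0.0444,0.0115,0,0,0.085],[-0.0444,0.0115,0,0,0.085]]'|grep pos
python3 - <<'E'
from h import *
plan([.445,-.3268],.028,-26.3)
im,K,E=cam(); a=cv2.resize(np.clip(im[165:295,108:288]*1.6,0,255).astype(np.uint8),None,fx=4,fy=4,interpolation=cv2.INTER_CUBIC)
cv2.imwrite("pics/t5.png",a)
E
```

```text
position: [0.5395, 0.1233, 0.1375]
position: [0.445, -0.3275, 0.1362]
t 12.45 turn 0.04 dx 0.0006 dy -0.0003 dz 0.1082 q6 -22.4
```

View pics/t5.png

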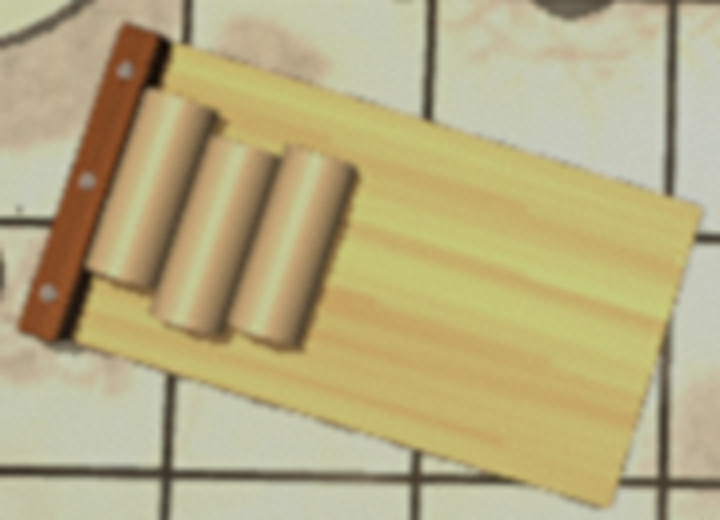

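The three props lie tight and square against the stop. c spans (285,148)-(300,350) with its middle at about (295,248), on the board's centre line. Next I grasp the wedge.

```bash
python3 nudge.py '[[0.0006,-0.0003,0.035,0,0.085],[0,0,0.03,0,0.085],[0,0,0.025,0,0.085],[0,0,0.018,0,0.085],[0,0,0,0,0.045],[0,0,0,0,0.045],[0,0,0,0,0.045],[0,0,0,0,0.045],[0,0,0,0,0.045]]' 25
python3 - <<'E'
from h import *
plan(b2w(0,-.23),.1,-15.96)
im,K,E=cam("scene"); cv2.imwrite("pics/s4.png",cv2.resize(im[120:250,340:540],None,fx=4,fy=4,interpolation=cv2.INTER_CUBIC))
E
```

```text
time_s: 13.4
position: [0.4462, -0.3255, 0.0293]
tool_rot: [[0.443, 0.897, 0.002], [0.897, -0.443, -0.002], [-0.001, 0.002, -1.0]]
ft_force: [-0.6, 1.4, 7.1]
grip_width: 0.0498
gripper_force: 27.5
t 13.4 turn -10.3 dx 0.2580 dy -0.0340 dz -0.0707 q6 -22.1
```

View pics/s4.png

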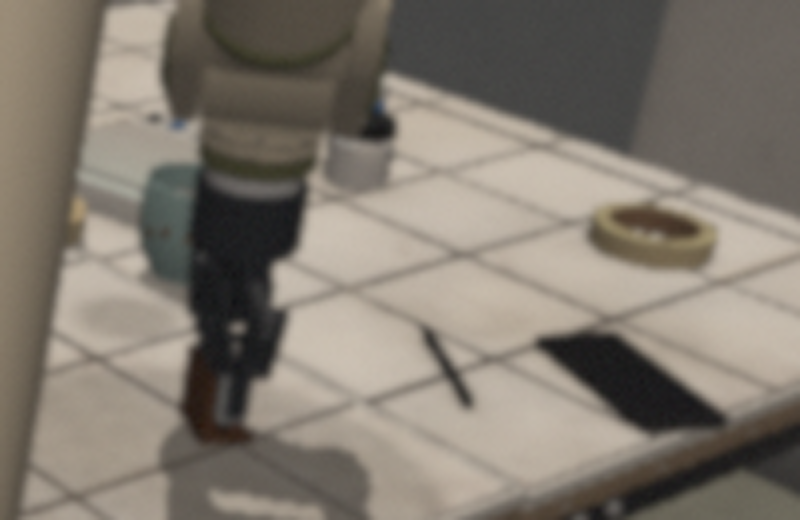

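The wedge is gripped upright at its ends. Its base foot is at (205,440) and the fingertips are at about (232,418), a bit low, so I'll regrip 7 mm higher before lifting.

```bash
python3 nudge.py '[[0,0,0,0,0.06],[0,0,0,0,0.065],[0,0,-0.007,0,0.065],[0,0,0,0,0.065],[0,0,0,0,0.045],[0,0,0,0,0.045],[0,0,0,0,0.045],[0,0,0,0,0.045]]' 25
python3 nudge.py '[[0,0,-0.02,0,0.045],[0,0,-0.02,0,0.045],[0,0,-0.03,-5.15,0.045],[0,0,0,-5.15,0.045],[0,0,0,0,0.045]]' 25
python3 - <<'E'
from h import *
plan(b2w(0,-.23),.1,-15.96)
E
```

```text
time_s: 14.25
position: [0.4458, -0.3252, 0.0355]
tool_rot: [[0.443, 0.897, 0.0], [0.897, -0.443, -0.0], [-0.0, 0.0, -1.0]]
ft_force: [-1.2, 1.3, 4.7]
grip_width: 0.0495
gripper_force: 25.9
time_s: 14.75
position: [0.4458, -0.3251, 0.1054]
tool_rot: [[0.274, 0.962, 0.0], [0.962, -0.274, -0.0], [-0.0, 0.001, -1.0]]
ft_force: [-0.7, -0.2, -1.6]
grip_width: 0.0493
gripper_force: 26.8
t 14.75 turn 0.04 dx 0.2577 dy -0.0335 dz 0.0054 q6 -32.5
```

```bash
python3 nudge.py '[[0.043,-0.0056,0,0,0.045],[0.043,-0.0056,0,0,0.045],[0.043,-0.0056,0,0,0.045],[0.043,-0.0056,0,0,0.045],[0.043,-0.0056,0,0,0.045],[0.0427,-0.0055,0,0,0.045],[0,0,0.02,0,0.045],[0,0,0.02,0,0.045],[0,0,0.013,0,0.045],[0,0,0,0,0.045]]' 25
cat >> h.py <<'E'
def look(f=None):
    "dark reddish-brown blob (wedge) in scene view near board -y end: polygon in pixels; also board-frame TCP"
    o=sensors.observe(); p=np.array(o["position"]); q=(p[:2]-np.array(BV[:2]))@BR
    print("t",round(o["time_s"],2),"TCP board",np.round(q*1e3,1),"z",round(p[2]*1e3,1),"F",np.round(BR.T@np.array(o["ft_force"])[:2],1),round(o["ft_force"][2],1),"grip",round(o["grip_width"]*1e3,1),round(o["gripper_force"],1))
    im,K,E=cam("scene"); im=np.ascontiguousarray(im)
    R,t=E[:3,:3],E[:3,3]; c=K@(R@p+t); c=c[:2]/c[2]; print("TCP px",np.round(c,1))
    r=im.astype(int); m=((r[:,:,2]>r[:,:,0]*1.5)&(r[:,:,2]<150)&(r[:,:,2]-r[:,:,0]>18)&(r[:,:,1]<0.75*r[:,:,2])).astype(np.uint8)
    k=np.zeros_like(m); x,y=int(c[0]),int(c[1]); k[y-40:y+50,max(x-60,0):x+60]=1; m&=k
    cs,_=cv2.findContours(m,cv2.RETR_EXTERNAL,cv2.CHAIN_APPROX_NONE)
    for a in sorted(cs,key=cv2.contourArea)[-2:]:
        print("blob",cv2.contourArea(a),cv2.approxPolyDP(a,1.5,True)[:,0].tolist())
    if f: cv2.imwrite(f,cv2.resize(im[y-50:y+50,x-70:x+70],None,fx=5,fy=5,interpolation=cv2.INTER_CUBIC))
E
python3 -c "
from h import *
look('pics/w1.png')"
```

```text
time_s: 15.75
position: [0.4832, -0.0675, 0.0501]
tool_rot: [[0.277, 0.961, -0.005], [0.961, -0.277, 0.002], [0.001, -0.005, -1.0]]
ft_force: [0.2, -0.5, -0.6]
grip_width: 0.0493
gripper_force: 26.7
t 15.75 TCP board [  -1.3 -229.8] z 50.1 F [ 0.3 -0.4] -0.6 grip 49.3 26.7
TCP px [313.7 227.5]
```

```bash
python3 nudge.py '[[0.01,0.0013,0.003,0,0.045],[0.01,0,0,0,0.045],[0.004,0,0,0,0.045],[0,0,0,0,0.045]]' 25|grep -E "pos|ft"
python3 nudge.py '[[0.003,0,0,0,0.045],[0.003,0,0,0,0.045],[0,0,0,0,0.045]]' 25|grep -E "pos|ft"
python3 nudge.py '[[0.003,0,0,0,0.045],[0,0,0,0,0.045]]' 25|grep -E "pos|ft"
python3 -c "
from h import *
look('pics/w1.png')"
```

```text
position: [0.4925, -0.0446, 0.0495]
ft_force: [-0.9, 0.4, -0.7]
position: [0.494, -0.0394, 0.0492]
ft_force: [0.1, -0.3, -1.1]
position: [0.4947, -0.0372, 0.0492]
ft_force: [-1.2, -4.5, -0.0]
t 16.7 TCP board [   1.4 -197.5] z 49.2 F [ 0.1 -4.7] -0.0 grip 49.6 26.9
TCP px [301.7 228.7]
```

```bash
python3 nudge.py '[[-0.002,0,0.003,0,0.045],[0,0,0,0,0.045],[0.002,0,0,0,0.045],[0.003,0,-0.001,0,0.045],[0.003,0,-0.001,0,0.045]]' 25|grep -E "pos|ft"
python3 nudge.py '[[0.0035,0,0,0,0.045],[0.0035,0,0,0,0.045],[0,0,0,0,0.045]]' 25|grep -E "pos|ft|grip"
python3 -c "
from h import *
look('pics/w1.png')"
```

```text
position: [0.4961, -0.0315, 0.0479]
ft_force: [-1.9, -6.7, -3.7]
position: [0.4981, -0.0248, 0.0485]
ft_force: [-3.5, -6.3, 4.2]
grip_width: 0.0492
gripper_force: 30.5
t 17.55 TCP board [   1.3 -184.6] z 48.5 F [-1.6 -7. ] 4.2 grip 49.2 30.5
TCP px [297.1 229.5]
```

Run:
```python
from h import *
p=np.array(sensors.observe()["position"])
for n in ("scene","top"):
    im,K,E=cam(n); c=K@(E[:3,:3]@p+E[:3,3]); c=c[:2]/c[2]; x,y=map(int,c); print(n,x,y)
    for v in range(y-24,y+28,6): print(v," ".join("%3d,%3d,%3d"%tuple(im[v,u,::-1]) for u in range(x-24,x+28,6)))
```

```text
scene 297 229
205 169,158,146  93, 85, 73 119,108, 92 129,117,100 135,124,106 138,126,108 133,122,104 129,117,100 118,107, 92
211 185,173,160  90, 82, 70 119,108, 93 126,116, 99 134,123,105 137,125,107 134,122,104 129,117,100 120,109, 93
217 189,179,166  91, 83, 72 117,106, 91 126,115, 98 133,122,104 136,126,107 134,122,104 131,118,102 122,110, 94
223 187,174,159  92, 84, 72 114,104, 90 126,115, 97 133,120,102 137,126,107 136,123,106 131,119,101 122,111, 95
229 197,166,114  95, 86, 73 114,104, 89 126,114, 99 134,122,104 138,126,108 136,124,107 131,119,102 123,111, 96
235 197,171,119 107, 97, 76 113,102, 88 124,113, 96 132,120,103 138,126,107 136,124,106 133,121,104 124,114, 97
241 197,170,118 130,114, 87 110, 99, 85 125,113, 97 132,119,101 136,125,106 138,126,108 132,120,102 127,116, 99
247 192,158,110 143,121, 89 107, 97, 83 122,111, 94 131,118,101 136,123,105 138,126,109 133,121,103 127,115, 99
253 192,157,111 168,140,101 102, 92, 79 122,111, 95 130,118,100 136,123,106 137,125,106 134,122,104 128,116, 99
top 274 254
230  88, 86, 52  75, 65, 50  89, 80, 52 121,106, 66 120,106, 65  2
[... 241 characters left out ...]
, 50  65, 57, 43  71, 68, 58
248  96, 86, 65  81, 76, 51 108, 95, 73 105, 93, 70 102, 89, 68  98, 86, 65  94, 81, 62  89, 78, 60  84, 74, 57
254  96, 85, 64 102, 90, 66 118,105, 81 117,103, 80 113, 99, 76 109, 96, 73 105, 93, 71 102, 89, 68 100, 87, 67
260  97, 86, 65 112, 99, 75 116,102, 79 119,105, 80 118,105, 81 118,105, 81 117,103, 79 112, 98, 75 108, 95, 72
266  68, 59, 42 101, 89, 68 105, 93, 70 108, 95, 73 111, 98, 76 114,100, 77 116,103, 80 119,106, 82 118,105, 81
272  76, 64, 46  90, 79, 60  94, 83, 64  98, 86, 66 101, 88, 66 104, 92, 70 107, 95, 72 110, 97, 75 113, 99, 77
278  55, 48, 35  67, 59, 45  77, 67, 51  83, 72, 55  87, 77, 58  92, 81, 61  98, 85, 65 100, 88, 67 104, 91, 70
```

```bash
python3 nudge.py '[[0.0035,0,0.0005,0,0.045],[0.0035,0,0.0005,0,0.045],[0,0,0,0,0.045]]' 25|grep -E "pos|ft|grip"
python3 nudge.py '[[0.003,0,0.0015,0,0.045],[0.003,0,0.0015,0,0.045],[0,0,0,0,0.045]]' 25|grep -E "pos|ft|grip"
```

```text
position: [0.5002, -0.018, 0.0477]
ft_force: [-4.6, -6.2, 7.3]
grip_width: 0.049
gripper_force: 32.4
position: [0.5023, -0.0123, 0.045]
ft_force: [-3.8, -5.3, 8.5]
grip_width: 0.0494
gripper_force: 33.8
```

```bash
python3 nudge.py '[[0,0,-0.015,0,0.045],[0,0,-0.02,0,0.045],[0.03,0,0,0,0.045],[0.03,0,0,0,0.045],[0.02,0,0,0,0.045],[0,0,0,0,0.045]]' 25|grep -E "pos|ft|grip"
python3 -c "
from h import *
look('pics/w2.png')"
```

```text
position: [0.5242, 0.0673, 0.0791]
ft_force: [0.3, -0.9, -1.0]
grip_width: 0.0494
gripper_force: 32.8
t 18.9 TCP board [  1.  -88.8] z 79.1 F [ 0.6 -0.7] -1.0 grip 49.4 32.8
TCP px [261.6 223.4]
blob 0.0 [[271, 221]]
blob 5.0 [[256, 217], [258, 221], [258, 217]]
```

View pics/w2.png

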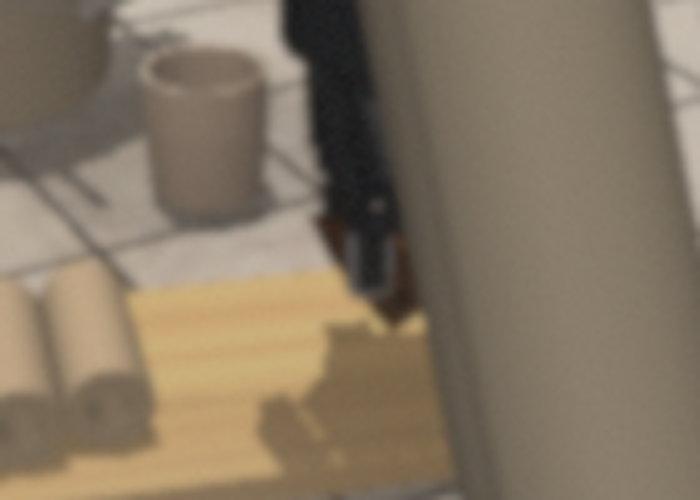

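The crop shows the wedge held and turned partway. Its thin edge is at upper left (325,215) and its back corner at lower right (398,325), which puts it about 38° from upright. That is past the balance point, so pressing and arcing on the board will finish the turn. The props and tumbler are unmoved.

```bash
python3 - <<'E'
import cv2
a=cv2.imread("pics/w2.png")
for p in [(327,228),(335,240),(402,295),(398,312),(405,260),(370,330),(330,190),(365,270)]: print(p,a[p[1],p[0],::-1])
E
python3 nudge.py '[[0,0,0.012,0,0.045],[0,0,0.008,0,0.045],[0,0,0,0,0.045]]' 25|grep -E "pos|ft"
python3 nudge.py '[[0,0,0.003,0,0.045],[0,0,0,0,0.045]]' 25|grep -E "pos|ft"
python3 nudge.py '[[0,0,0.002,0,0.045],[0,0,0,0,0.045]]' 25|grep -E "pos|ft"
```

```text
(327, 228) [60 44 34]
(335, 240) [55 39 30]
(402, 295) [46 37 29]
(398, 312) [62 48 38]
(405, 260) [58 45 36]
(370, 330) [151 128  89]
(330, 190) [39 37 35]
(365, 270) [42 41 40]
position: [0.523, 0.0645, 0.0575]
ft_force: [0.7, 0.5, -0.9]
position: [0.5239, 0.0649, 0.0559]
ft_force: [0.3, 0.3, -0.9]
position: [0.5239, 0.0651, 0.0541]
ft_force: [-0.2, 0.0, 0.1]
```

```bash
python3 nudge.py '[[0,0,0.0015,0,0.045],[0.003,0,0.0015,0,0.045],[0.003,0,0.0015,0,0.045],[0,0,0,0,0.045]]' 25|grep -E "pos|ft"
python3 nudge.py '[[0.0025,0,0.0015,0,0.045],[0.0025,0,0.0015,0,0.045],[0,0,0,0,0.045]]' 25|grep -E "pos|ft"
cat >> h.py <<'E'
def look2():
    o=sensors.observe(); p=np.array(o["position"]); q=(p[:2]-np.array(BV[:2]))@BR
    print("t",round(o["time_s"],2),"TCP board",np.round(q*1e3,1),"z",round(p[2]*1e3,1),"F",np.round(BR.T@np.array(o["ft_force"])[:2],1),round(o["ft_force"][2],1),"grip",round(o["grip_width"]*1e3,1),round(o["gripper_force"],1))
    im,K,E=cam("scene"); c=K@(E[:3,:3]@p+E[:3,3]); x,y=map(int,c[:2]/c[2]); r=cv2.medianBlur(np.ascontiguousarray(im),3).astype(int)
    print("TCP px",x,y)
    for v in range(y-16,y+30):   # W wedge brown, # gripper, a arm, . bright
        print(v,"".join("W" if (P[2]<110 and P[2]-P[0]>15 and P[0]<.72*P[2]) else "#" if P[2]<70 else "a" if (P[2]-P[0]<40 and P[2]<150) else "." for P in r[v,x-30:x+22]))
E
python3 -c "
from h import *
look2()"
```

```text
position: [0.5259, 0.0707, 0.0503]
ft_force: [-2.1, -2.5, 6.2]
position: [0.5273, 0.0756, 0.0473]
ft_force: [-1.9, -2.7, 7.4]
t 20.35 TCP board [  1.7 -80. ] z 47.3 F [-1.1 -3.2] 7.4 grip 48.9 34.4
TCP px 258 234
218 aaaaaaaaaaaaa..........aa################aaaaaaaaaaa
219 aaaaaaaaa..............aa################aaaaaaaaaaa
220 .......................aa################aaaaaaaaaaa
221 .......................aa################aaaaaaaaaaa
222 .......................aa#################aaaaaaaaaa
223 .......................aa#################aaaaaaaaaa
224 .......................aa################aaaaaaaaaaa
225 .......................aa################Waaaaaaaaaa
226 .......................aa################Waaaaaaaaaa
227 .......................aa#W#############WWWaaaaaaaaa
228 ......................aWWWWW############WWWaaaaaaaaa
229 .......................WWWWW############WWWaaaaaaaaa
230 .......................WWWWWW###########WWWWaaaaaaaa
231 ........................WWWWW##########WWWWWaaaaaaaa
232 ........................WWWW##########WWWWWWaaaaaaaa
233 .........................WWW
[... 1034 characters left out ...]
...........WWaaa
252 ...............................................aWaaa
253 ................................................Waaa
254 ................................................Waaa
255 ................................................aaaa
256 .................................................Waa
257 .................................................Waa
258 .................................................Waa
259 .................................................Waa
260 .................................................aWa
261 ..................................................Wa
262 ..................................................Wa
263 ..................................................aa
```

```bash
python3 nudge.py '[[0.0022,0,0.0018,0,0.045],[0.0022,0,0.0018,0,0.045],[0,0,0,0,0.045]]' 25|grep -E "pos|ft"
python3 nudge.py '[[0.002,0,0.002,0,0.045],[0.002,0,0.002,0,0.045],[0,0,0,0,0.045]]' 25|grep -E "pos|ft"
python3 -c "
from h import *
look2()"
```

```text
position: [0.5286, 0.08, 0.0438]
ft_force: [-1.5, -1.1, 7.4]
position: [0.5297, 0.0839, 0.0398]
ft_force: [-2.1, 0.1, 7.8]
t 21.0 TCP board [  1.8 -71.4] z 39.8 F [-2.1 -0.5] 7.8 grip 49.5 35.1
TCP px 254 237
221 .......................aaa################aaaaaaaaaa
222 ........................aa###############aaaaaaaaaaa
223 ........................aa###############aaaaaaaaaaa
224 ........................aa###############aaaaaaaaaaa
225 ........................aa###############a.aaaaaaaaa
226 ........................aa###############W...Waaaaaa
227 .........................a##############WWW.WWaaaaaa
228 .........................W###############WWWWaaaaaaa
229 .........................W###############WWWWWaaaaaa
230 .........................WWW#############WWWWWWaaaaa
231 .........................WWW#############WWWWWaaaaaa
232 ........................WWWWWW###########WWWWWaaaaaa
233 ........................WWWWW############WWWWWaaaaaa
234 ........................WWWWW###########WWWWWWaaaaaa
235 .........................WWW#a#########WWWWWWWWaaaaa
236 .........................WWWWaa#
[... 1030 characters left out ...]
...............W
255 ...................................................a
256 ....................................................
257 ....................................................
258 ....................................................
259 ....................................................
260 ....................................................
261 ....................................................
262 ....................................................
263 ....................................................
264 ....................................................
265 ....................................................
266 ....................................................
```

```bash
python3 nudge.py '[[0.0017,0,0.002,0,0.045],[0.0015,0,0.002,0,0.045],[0,0,0,0,0.045]]' 25|grep -E "pos|ft"
python3 nudge.py '[[0.001,0,0.002,0,0.045],[0.001,0,0.0015,0,0.045],[0,0,0,0,0.045]]' 25|grep -E "pos|ft"
python3 -c "
from h import *
look2()"|head -32
```

```text
position: [0.5306, 0.0871, 0.0358]
ft_force: [-2.1, -0.4, 7.3]
position: [0.5312, 0.0891, 0.0324]
ft_force: [-1.5, 0.1, 8.7]
t 21.65 TCP board [  1.8 -66. ] z 32.4 F [-1.4 -0.3] 8.7 grip 49.3 35.9
TCP px 252 240
224 ........................aa###############aa..aaaaaaa
225 ........................aa###############a...aaaaaaa
226 ........................aa###############a..aaaaaaaa
227 .........................a###############WW..Waaaaaa
228 .........................W###############WWWWWWaaaaa
229 .........................W###############WWWWWWaaaaa
230 .........................W###############WWWWWWaaaaa
231 .........................W###############WWWWWWaaaaa
232 .........................WW##############WWWWWWaaaaa
233 .........................WWW#############WWWWWWWaaaa
234 .........................WWW#############WWWWWWaaaaa
235 .........................WWWW############WWWWWWWaaaa
236 .........................WWWW###########WWWWWWWWaaaa
237 .........................WWWW###########WWWWWWWWaaaa
238 .........................WWW###########WWWWWWWWWaaaa
239 .........................WWWWaa########WWWWWWWWWWaaa
240 ..........................WW#aa######aaWWWWWWWWWWaaa
241 ..........................WWWaaa#####aaWWWWWWWWWWWaa
242 ..........................WWWaaa#####aaWWWWWWWWWWWaa
243 ..........................WWWaaa#####aaWWWWWWWWWWWaa
244 ...........................Waaaa#####aaWWWWWWWWWWWWa
245 ............................Waaa#####aaWWWWWWWWWWWWa
246 ............................aaaa####aaaWWWWWWWWWWWWa
247 .............................aaaa##aaaWWWWWWWWWWWWWa
248 .............................aaaaaaaaW.....WWWWW...W
249 ..............................aaaaWWa..............W
250 ................................a..................W
251 ...................................................a
252 ....................................................
253 ....................................................
```

```bash
python3 nudge.py '[[0.001,0,0.0015,0,0.045],[0,0,0.0015,0,0.045],[0,0,0,0,0.045]]' 25|grep -E "pos|ft"
python3 nudge.py '[[0.001,0,0.001,0,0.045],[0,0,0.001,0,0.045],[0,0,0,0,0.045]]' 25|grep -E "pos|ft"
python3 -c "
from h import *
look2()"|head -32
```

```text
position: [0.5316, 0.0905, 0.0295]
ft_force: [-0.1, 4.1, 9.0]
position: [0.5319, 0.0914, 0.0275]
ft_force: [-1.3, 4.0, 7.7]
t 22.3 TCP board [  1.8 -63.6] z 27.5 F [-2.4  3.5] 7.7 grip 49.2 36.6
TCP px 251 241
225 ........................a################a.aaaaaaaaa
226 ........................aa###############WaaaWaaaaaa
227 .........................a###############WWWWWaaaaaa
228 .........................a###############WWWWWWaaaaa
229 .........................W###############WWWWWWaaaaa
230 .........................W###############WWWWWWaaaaa
231 .........................W###############WWWWWWaaaaa
232 .........................WW##############WWWWWWaaaaa
233 .........................WW##############WWWWWWWaaaa
234 .........................WW##############WWWWWWWaaaa
235 .........................WWW#############WWWWWWWaaaa
236 .........................WWWW############WWWWWWWaaaa
237 .........................WWWW############WWWWWWWWaaa
238 .........................WWWW###########WWWWWWWW#aaa
239 .........................WWWWW#########WWWWWWWWWWaaa
240 .........................WWWWaa########WWWWWWWWWWWaa
241 .........................WWWWaaa########WWWWWWWWWWaa
242 ..........................WWWaaa#####aaWWWWWWWWWWWaa
243 ..........................WWWaaa#####aaWWWWWWWWWWWWa
244 ..........................WWWaaa#####aaWWWWWWWWWWWWa
245 ..........................WWWaaa#####aaWWWWWWWWWWWWa
246 ...........................Waaaa#####aaWWWWWWWWWWWWW
247 ............................Waaa#####aaWWWWWWWWWWWWW
248 ............................aaaaa###aaWWWWWWWWWWW.WW
249 .............................aaaaaaaaaW............W
250 .............................aaaaaaaaa..............
251 ..............................aaaaaaa...............
252 ....................................................
253 ....................................................
254 ....................................................
```

```bash
python3 nudge.py '[[0,0,0.001,0,0.045],[0,0,0.001,0,0.045],[0,0,0,0,0.045]]' 25|grep -E "pos|ft"
python3 nudge.py '[[0,0,0.001,0,0.045],[0,0,0,0,0.045]]' 25|grep -E "pos|ft"
python3 nudge.py '[[0,0,0.001,0,0.045],[0,0,0,0,0.045]]' 25|grep -E "pos|ft"
python3 -c "
from h import *
look2()"|head -32
```

```text
position: [0.5321, 0.0916, 0.0262]
ft_force: [-1.9, 5.1, 15.5]
position: [0.5321, 0.0916, 0.0262]
ft_force: [-4.0, 5.3, 24.8]
position: [0.5321, 0.0916, 0.0261]
ft_force: [-7.8, 4.4, 37.0]
t 23.05 TCP board [  2.  -63.3] z 26.1 F [-8.7  2.1] 37.0 grip 49.0 50.6
TCP px 251 242
226 ........................aa###############Waaaaaaaaaa
227 ........................aa###############WWWWWaaaaaa
228 .........................a###############WWWWWWaaaaa
229 .........................W###############WWWWWWaaaaa
230 .........................W###############WWWWWWaaaaa
231 .........................W###############WWWWWWaaaaa
232 .........................W###############WWWWWWaaaaa
233 .........................W###############WWWWWWaaaaa
234 .........................W###############WWWWWWWaaaa
235 .........................WWW#############WWWWWWWaaaa
236 .........................WWW#############WWWWWWWaaaa
237 .........................WWWW############WWWWWWWaaaa
238 .........................WWWW############WWWWWWW#aaa
239 .........................WWWW###########WWWWWWWWWaaa
240 .....................
[... 186 characters left out ...]
#aaWWWWWWWWWWWWa
244 ..........................WWWaaa#####aaWWWWWWWWWWWWa
245 ...........................WWaaa#####aaWWWWWWWWWWWWa
246 ...........................Waaaa#####aaWWWWWWWWWWWWW
247 ...........................Waaaa#####aaWWWWWWWWWWWWW
248 ............................Waaa####aaWWWWWWWWWWW.WW
249 ............................aaaaa##aaaW............W
250 .............................aaaaaaaaa.............a
251 ..............................aaaaaWaa..............
252 ...............................aaa..................
253 ....................................................
254 ....................................................
255 ....................................................
```

```bash
cat > fit.py <<'E'
from h import *
def fit(off=1.0):
    im,K,E=cam("scene"); r=cv2.medianBlur(np.ascontiguousarray(im),3).astype(int)
    B,R=r[:,:,0],r[:,:,2]
    W=(R<110)&(R-B>15)&(B<.72*R); BG=R>=150   # wedge / bright background
    p=np.array(sensors.observe()["position"]); bx=((p[:2]-np.array(BV[:2]))@BR)
    c=K@(E[:3,:3]@p+E[:3,3]); x,y=map(int,c[:2]/c[2]); roi=np.zeros(W.shape,bool); roi[y-16:y+25,x-35:x+22]=1; W=W&roi; BG=BG&roi
    V=np.array([[-30,0],[27,0],[27,2],[-30,41]])/1e3; res=[]
    def mask(ph,Y,du,dv):
        C,S=np.cos(ph),np.sin(ph); pts=[]
        for vx,vz in V:
            yy=(vx+.03)*C-vz*S; zz=(vx+.03)*S+vz*C+.018
            for s in(-.025,.025):
                w=np.append(b2w(bx[0]+s,Y+yy),zz); q=K@(E[:3,:3]@w+E[:3,3]); pts.append(q[:2]/q[2]+[du,dv])
        h=cv2.convexHull(np.array(pts,np.float32))[:,0]; m=np.zeros(W.shape,np.uint8); cv2.fillConvexPoly(m,np.round(h*16).astype(np.int32),1,shift=4); return m>0
    for ph in range(-4,33,3):
        best=min((int((W&~(m:=mask(np.radians(ph),Y,du,dv))).sum()+(BG&m).sum()),round(Y*1e3),du,dv)
          for Y in np.arange(bx[1]-.045,bx[1]+.005,.002) for du in(0,) for dv in np.arange(-off,off+.1,1)); print("tilt",ph,best)
if __name__=="__main__": fit()
E
python3 fit.py
```

```text
tilt -4 (25, -108, 0, np.float64(-1.0))
tilt -1 (25, -108, 0, np.float64(0.0))
tilt 2 (23, -108, 0, np.float64(0.0))
tilt 5 (21, -106, 0, np.float64(0.0))
tilt 8 (22, -106, 0, np.float64(0.0))
tilt 11 (23, -104, 0, np.float64(0.0))
tilt 14 (28, -104, 0, np.float64(1.0))
tilt 17 (28, -102, 0, np.float64(1.0))
tilt 20 (33, -102, 0, np.float64(1.0))
tilt 23 (39, -100, 0, np.float64(1.0))
tilt 26 (43, -98, 0, np.float64(1.0))
tilt 29 (52, -100, 0, np.float64(1.0))
tilt 32 (55, -98, 0, np.float64(1.0))
```

```bash
python3 nudge.py '[[0,0,-0.006,0,0.045],[0,0,-0.006,0,0.045],[0.015,0,0,0,0.045],[0.015,0,0,0,0.045],[0.008,0,0,0,0.045],[0,0,0,0,0.045]]' 25|grep -E "pos|ft"
python3 -c "
from h import *
look2()"|head -42
sed -i 's/for dv in np.arange(-off,off+.1,1)/for dv in np.arange(-6,2.1,1)/' fit.py; python3 fit.py
```

```text
position: [0.5417, 0.1288, 0.034]
ft_force: [0.2, -0.6, -1.3]
t 23.75 TCP board [  1.  -24.9] z 34.0 F [ 0.3 -0.5] -1.3 grip 49.1 35.8
TCP px 237 241
225 ....aaa................aa##############aaa..aaa.....
226 .....aaa...............aa##############aaaaaWWaa....
227 ......aaa...............a##############WaaaWWWWa....
228 .......aaa..............a##############WWWWWWWWW....
229 .......aaaa.............a##############WWWWWWWWW....
230 ........a...............aa#############WWWWWWWWW....
231 .........................W#############WWWWWWWWWW...
232 .........................W##############WWWWWWWWW...
233 .........................W##############WWWWWWWWWW..
234 .........................W##############WWWWWWWWWW..
235 .........................WW#############WWWWWWWWWW..
236 .........................WW#############WWWWWWWWWW..
237 ........................WWWW############WWWWWWWWW...
238 ........................WWWW###########WWWWWWWWWW...
239 ........................WWWW##########WWWWWWWWWWW...
240 .........................WW#a#########WWWWWWWWWWW...
241 ........aa...............WWaaa####
[... 1133 characters left out ...]
.........................
262 ....................................................
263 ....................................................
264 ....................................................
tilt -4 (31, -71, 0, np.float64(-4.0))
tilt -1 (25, -69, 0, np.float64(-4.0))
tilt 2 (25, -69, 0, np.float64(-3.0))
tilt 5 (21, -67, 0, np.float64(-3.0))
tilt 8 (22, -65, 0, np.float64(-2.0))
tilt 11 (25, -65, 0, np.float64(-2.0))
tilt 14 (28, -63, 0, np.float64(-2.0))
tilt 17 (32, -61, 0, np.float64(-2.0))
tilt 20 (39, -61, 0, np.float64(-1.0))
tilt 23 (43, -61, 0, np.float64(-1.0))
tilt 26 (45, -59, 0, np.float64(-1.0))
tilt 29 (47, -57, 0, np.float64(-1.0))
tilt 32 (52, -55, 0, np.float64(-1.0))
```

```bash
python3 nudge.py '[[0,0,0.004,0,0.045],[0,0,0.003,0,0.045],[0,0,0.001,0,0.045],[0,0,0,0,0.045]]' 25|grep -E "pos|ft"
python3 nudge.py '[[0,0,0.001,0,0.045],[0,0,0,0,0.045]]' 20|grep -E "pos|ft"
```

```text
position: [0.5416, 0.127, 0.0266]
ft_force: [-1.5, -0.4, 1.7]
position: [0.5416, 0.1271, 0.0262]
ft_force: [-3.0, -0.3, 9.0]
```

```bash
python3 nudge.py '[[0,0,-0.0005,0,0.056],[0,0,0,0,0.065],[0,0,0,0,0.065]]' 20|grep -E "pos|ft|grip"
sed -i 's/np.arange(-6,2.1,1)/(-1,0,1)/' fit.py; python3 fit.py | head -8
```

```text
position: [0.5417, 0.1272, 0.0259]
ft_force: [-0.4, -0.4, -0.4]
grip_width: 0.0652
gripper_force: 0.0
tilt -4 (29, -67, 0, 0)
tilt -1 (33, -67, 0, 1)
tilt 2 (36, -65, 0, 1)
tilt 5 (44, -63, 0, 1)
tilt 8 (53, -63, 0, 1)
tilt 11 (65, -61, 0, 1)
tilt 14 (74, -59, 0, 1)
tilt 17 (84, -57, 0, 1)
```

```bash
python3 nudge.py '[[-0.009,0,-0.004,0,0.065],[-0.009,0,0,0,0.065],[0,0,0,0,0.065],[0,0,0,0,0.045],[0,0,0,0,0.045],[0,0,0,0,0.045],[0,0,0,0,0.045]]' 20|grep -E "pos|ft|grip"
python3 -c "
from h import *
plan(b2w(0,0),.0295,-15.96)"
```

```text
position: [0.5369, 0.1099, 0.0302]
ft_force: [-0.8, -3.1, 2.5]
grip_width: 0.0499
gripper_force: 21.9
t 25.5 turn 0.01 dx 0.0444 dy -0.0015 dz 0.0007 q6 15.2
```

```bash
python3 nudge.py '[[0.008,-0.0005,0,0,0.045],[0.008,-0.0005,0,0,0.045],[0.007,-0.0005,0,0,0.045],[0.005,0,0,0,0.045],[0.004,0,0,0,0.045],[0,0,0,0,0.045]]' 20|grep -E "pos|ft"
python3 nudge.py '[[0.002,0,0,0,0.045],[0.002,0,0,0,0.045],[0,0,0,0,0.045]]' 20|grep -E "pos|ft"
python3 nudge.py '[[0.002,0,0,0,0.045],[0,0,0,0,0.045]]' 20|grep -E "pos|ft"
python3 nudge.py '[[0.002,0,0,0,0.045],[0,0,0,0,0.045]]' 20|grep -E "pos|ft"
```

```text
position: [0.5444, 0.1421, 0.0302]
ft_force: [0.1, 2.3, 6.0]
position: [0.5453, 0.1451, 0.0301]
ft_force: [-0.9, -1.1, 5.5]
position: [0.5459, 0.1469, 0.0302]
ft_force: [-0.0, -1.7, 6.3]
position: [0.5464, 0.1488, 0.0301]
ft_force: [-0.8, -2.1, 5.9]
```

```bash
python3 nudge.py '[[0.002,0,0,0,0.045],[0,0,0,0,0.045]]' 20|grep -E "pos|ft"
python3 nudge.py '[[0.0015,0,0,0,0.045],[0,0,0,0,0.045]]' 20|grep -E "pos|ft"
python3 nudge.py '[[0.0015,0,0,0,0.045],[0,0,0,0,0.045]]' 20|grep -E "pos|ft"
python3 -c "
from h import *
look2()"|head -42
```

```text
position: [0.547, 0.1507, 0.0302]
ft_force: [-0.2, -2.4, 6.2]
position: [0.5474, 0.1521, 0.0301]
ft_force: [0.2, -1.7, 6.1]
position: [0.5476, 0.1529, 0.0302]
ft_force: [-2.3, -5.8, 5.3]
t 27.4 TCP board [ 0.  -0.1] z 30.2 F [-0.6 -6.2] 5.3 grip 49.5 22.3
TCP px 227 244
228 .................aaa...aaa############aa............
229 ..................aaa...aa############W.............
230 ..................a.....aa############W.............
231 .........................W############W.............
232 .aa......................W############W.............
233 a..a.....................W############W.............
234 .aa......................W############W.............
235 .aa......................WW###########W.............
236 .aaa.....................WW############W............
237 .aaa.....................WW############W............
238 ..aa.....................WW############W............
239 ..aa.............aaa.....WWW###########W............
240 ..aaa..........aaaaWa...WWWW###########WW...........
241 ..aaa......aaaaaaaaWWWWWWWWW##########WWW...........
242 ...aa....aaaaaaaaaaWWWWWWWW
[... 750 characters left out ...]
................
256 aaaaaaaaaaaaaaaaaaaaaaaa............................
257 aaaaaaaaaaaaaaaaaaaaaaaa............................
258 aaaaaaaaaaaaaaaaaaaaaaa.............................
259 aaaaaaaaaaaaaaaaaaaaaa..............................
260 aaaaaaa...aaaaaaaaaaa...............................
261 aaaaaa......aaaaaaa.................................
262 aaaaa...............................................
263 aaaa................................................
264 aaaa................................................
265 a...................................................
266 ....................................................
267 ....................................................
```

```bash
python3 nudge.py '[[0.001,0,0,0,0.045],[0,0,0,0,0.045]]' 20|grep -E "pos|ft"
python3 nudge.py '[[0,0,0,0,0.056],[0,0,0,0,0.07],[0,0,0,0,0.08],[0,0,0,0,0.08]]' 20|grep -E "pos|ft|grip"
python3 nudge.py '[[0,0,-0.03,0,0.08],[0,0,-0.04,0,0.08],[-0.04,0,-0.02,0,0.08],[-0.045,0,0,0,0.08],[-0.045,0,0,0,0.08],[-0.045,0,0,0,0.08],[-0.045,0,0,0,0.08],[-0.045,0,0,0,0.08],[-0.045,0,0,0,0.08],[0,0,0,0,0.08]]'|grep -E "pos|time"
```

```text
position: [0.5478, 0.1534, 0.0302]
ft_force: [-3.0, -7.9, 7.2]
position: [0.5479, 0.1548, 0.0298]
ft_force: [0.3, 0.6, 0.4]
grip_width: 0.0797
gripper_force: 0.0
time_s: 29.05
position: [0.4619, -0.1477, 0.12]
```

Run:
```python
from h import *
im,K,E=cam("top"); R,t=E[:3,:3],E[:3,3]
def samp(x,y,z):
    w=np.append(b2w(x,y),z); q=K@(R@w+t); return q[0]/q[2],q[1]/q[2]
def rect(z,xs,ys):
    m=np.array([[samp(x,y,z) for y in ys] for x in xs],np.float32); return cv2.remap(np.ascontiguousarray(im),m[:,:,0],m[:,:,1],cv2.INTER_CUBIC).astype(int)
ys=np.arange(-.06,.165,.003); 
for lab,xs in (("x-40..-20",np.arange(-.04,-.019,.004)),("x 20..40",np.arange(.02,.041,.004))):
    p=rect(.040,xs,ys).mean(0); print(lab); print(" ".join("%d:%d/%d"%(y*1e3,a[2],a[0]) for y,a in zip(ys,p)))
print("brown at z=.018 plane (rows x +40..-40, cols y -50..40 step 3)")
a=rect(.018,np.arange(.04,-.041,-.005),np.arange(-.05,.041,.003))
for r in a: print("".join("W" if P[2]<60 else "." for P in r))
```

```text
x-40..-20
-60:120/63 -56:120/64 -53:120/63 -50:120/64 -47:120/64 -44:120/64 -41:120/64 -38:120/63 -35:120/63 -32:120/64 -29:120/64 -26:108/56 -23:82/42 -20:73/38 -17:75/39 -14:78/39 -11:80/40 -8:80/40 -5:80/41 -2:81/41 0:83/42 3:86/43 6:86/44 9:86/44 12:89/46 15:91/47 18:84/42 21:62/30 24:50/28 27:63/38 30:81/48 33:94/55 36:105/62 39:114/67 42:119/74 45:121/83 48:121/90 51:121/89 54:120/81 57:121/76 60:118/71 63:110/65 66:86/51 69:57/34 72:65/39 75:82/49 78:95/56 81:105/63 84:113/67 87:119/74 90:121/84 93:121/91 96:121/88 99:120/81 102:120/75 105:119/71 108:109/65 111:80/48 114:54/32 117:67/39 120:82/49 123:95/56 126:105/62 129:114/68 132:119/75 135:120/84 138:121/91 141:120/87 144:120/81 147:120/75 150:119/71 153:107/64 156:69/39 159:63/19 162:85/23
x 20..40
-60:121/71 -56:121/70 -53:121/70 -50:121/70 -47:121/70 -44:120/70 -41:121/70 -38:121/70 -35:121/70 -32:120/69 -29:121/70 -26:119/69 -23:109/63 -20:103/60 -17:104/61 -14:105/61 -11:106/61 -8:106/61 -5:106/61 -2:106/61 0:106/61 3:107/61 6:106/61 9:106/61 12:106/60 15:105/60 18:94/50 21:69/34 24:53/30 27:67/40 30:84/50 33:97/58 36:
[... 341 characters left out ...]
8:121/91 141:121/86 144:120/78 147:120/75 150:118/71 153:103/61 156:65/35 159:63/18 162:83/22
brown at z=.018 plane (rows x +40..-40, cols y -50..40 step 3)
..........................W....
..........................W....
..........................W....
..........................W....
..........WWWWWWWWWWWWWWWWW....
..........WWWWWWWWWWWWWWWWW....
..........WWWWWWWWWWWWWWWWW....
..........WWWWWWWWWWWWWWWWW....
..........WWWWWWWWWWWWWWWWW....
..........WWWWWWWWWWWWWWWWW....
..........WWWWWWWWWWWWWWWWW....
..........WWWWWWWWWWWWWWWWW....
..........WWWWWWWWWWWWWWWWW....
..........WWWWWWWWWWWWWWWWW....
...........W..............W....
..........................W....
..........................W....
```

```bash
python3 -c "
from rig import env, viewer, sensors
print(env.close_job())"
```

```text
the job is handed in; nothing more can be done
None
```

I handed the job in at about 29 s: image measurements showed the three props tight and square against the stop, and the wedge flat, square and touching the last prop; I kept clear of the tumbler and cup but did not measure them at the end, and no verdict came back.

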